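Clear the lab jack's plate and set a tube up on its saddles

TASK

Take the scraper block by its grip and, holding it flat on the lab jack's plate, wipe all the loose brass chips off into the chip tray alongside (do not pick them off the plate with the fingers), then stand the scraper back on its pad. Next set the two V-saddles on the clean plate, one on each pair of studs, with both studs through the holes and the foot down flush, and lay the flanged tube in the two Vs with its middle halfway between the saddles. Every chip has to end in the tray, and the other things on the bench stay where they are.

Things in the scene. Friction and masses are not known exactly. Their poses are not given: they have to be found in the camera images.
- jack: Lab jack (low scissor jack), stands firm and does not move; origin at the centre of its underside on the bench, z up, axes as plate. Its screw and black knob stick out 28 mm beyond the plate's -y edge, 17 to 59 mm above the bench.
- plate (a point): Centre of the top face of the jack's aluminium top plate, 75 mm above the bench; plate 170 (x) x 260 (y) x 8 mm thick, z up; its +y edge is above the chip tray. Four steel studs, 8 mm thick, 18 mm high, the last 5 mm tapered, stand on it at x = +-65, y = +-60 mm. The chips start between the stud rows, |x| < 56 mm, |y| < 95 mm.
- pair_a (a point): Point on the plate's top face midway between the pair of studs nearer the knob (plate y = -60 mm). Its x axis runs through both studs, which stand at x = -65 and +65 mm; z up.
- pair_b (a point): The same for the pair of studs nearer the tray (plate y = +60 mm).
- tray: Grey plastic chip tray, open on top, 250 (x) x 115 (y) x 45 mm high, walls and floor about 4 mm, fixed to the bench; origin at the centre of its underside, axes parallel to the plate's. It lies along the plate's +y edge, 30 mm lower than the plate's top face, its near wall tucked about 8 mm under that edge, so that what is pushed over the edge drops in.
- pad: Thin black rubber pad fixed on the bench, 100 x 100 x 3 mm, the scraper's place; origin at the centre of its underside.
- scraper: Scraper block: white nylon sole 64 (x) x 36 (y) x 20 mm high with a wooden grip on top, 50 (x) x 22 (y) mm, from 20 to 66 mm above the sole's flat underside. Origin at the centre of the underside, z up. Its long faces (facing +-y) push the chips. About 0.16 kg. Starts on the pad.
- saddle_1: Aluminium V-saddle (pipe support), 0.3 kg, one of two alike: foot 160 (x) x 50 (y) x 8 mm with two 10.5 mm through holes at x = +-65, y = 0; on it an upright web 100 (x) x 14 (y) mm, 42 mm above the bench at the middle, its V horns at x = +-55 mm 75 mm. Origin at the centre of the foot's underside, z up; fits either way round. Starts on the bench by the jack.
- saddle_2: Aluminium V-saddle (pipe support), 0.3 kg, one of two alike: foot 160 (x) x 50 (y) x 8 mm with two 10.5 mm through holes at x = +-65, y = 0; on it an upright web 100 (x) x 14 (y) mm, 42 mm above the bench at the middle, its V horns at x = +-55 mm 75 mm. Origin at the centre of the foot's underside, z up; fits either way round. Starts on the bench by the jack.
- tube: Steel tube section, 0.45 kg: tube 44 mm across and 180 mm long along its x axis, a square 60 x 60 x 8 mm flange at each end. Origin on the tube's axis at mid-length. Starts on the bench on its flanges, so its origin is 30 mm above the bench. Lying in both saddles' Vs it has its origin 66 mm above the plate's top face.
- chip_1: Brass off-cut (chip), a block 16 x 12 x 9 mm high, 14 g; origin at the centre of its underside. Starts on the plate; may be absent.
- chip_2: Brass off-cut (chip) of angle section, 18 x 16 x 10 mm high, legs 6 mm thick, 14 g; origin at the centre of its underside. Starts on the plate; may be absent.
- chip_3: Brass off-cut (chip), a block 16 x 12 x 9 mm high, 14 g; origin at the centre of its underside. Starts on the plate; may be absent.
- chip_4: Brass off-cut (chip) of angle section, 18 x 16 x 10 mm high, legs 6 mm thick, 14 g; origin at the centre of its underside. Starts on the plate; may be absent.
- chip_5: Brass off-cut (chip), a block 16 x 12 x 9 mm high, 14 g; origin at the centre of its underside. Starts on the plate; may be absent.
- chip_6: Brass off-cut (chip) of angle section, 18 x 16 x 10 mm high, legs 6 mm thick, 14 g; origin at the centre of its underside. Starts on the plate; may be absent.
- chip_7: Brass off-cut (chip), a block 16 x 12 x 9 mm high, 14 g; origin at the centre of its underside. Starts on the plate; may be absent.
- chip_8: Brass off-cut (chip) of angle section, 18 x 16 x 10 mm high, legs 6 mm thick, 14 g; origin at the centre of its underside. Starts on the plate; may be absent.
- adapter: Bystander: grey coax adapter standing on its 70 x 70 mm flange, 86 mm high; origin at the centre of its underside.
- clamp: Bystander: small dark C-clamp lying flat, about 110 x 75 x 16 mm; origin on the bench near its middle.
- connectors: Bystander: white box of connectors, 120 x 160 x 35 mm; origin at the centre of its underside.

How it is judged (in metres and radians):
On the way, in this order (a step that is already met when the one before it is completed fails the run):
1. the scraper is held flat against the plate (contact force between scraper and jack above 0.5 N and contact force between the fingers and scraper above 1 N and angle between scraper's own z axis and vertical below 0.1 rad), for 0.1 s.
2. every chip lies in the tray, before any saddle is on its studs (x of chip_1 in the frame of tray between -0.123 and 0.123 m and y of chip_1 in the frame of tray between -0.0555 and 0.0555 m and z of each of chip_1, chip_2, chip_3, chip_4, chip_5, chip_6, chip_7, chip_8 in the frame of tray below 0.04 m and x of chip_2 in the frame of tray between -0.123 and 0.123 m and y of chip_2 in the frame of tray between -0.0555 and 0.0555 m and x of chip_3 in the frame of tray between -0.123 and 0.123 m and y of chip_3 in the frame of tray between -0.0555 and 0.0555 m and x of chip_4 in the frame of tray between -0.123 and 0.123 m and y of chip_4 in the frame of tray between -0.0555 and 0.0555 m and x of chip_5 in the frame of tray between -0.123 and 0.123 m and y of chip_5 in the frame of tray between -0.0555 and 0.0555 m and x of chip_6 in the frame of tray between -0.123 and 0.123 m and y of chip_6 in the frame of tray between -0.0555 and 0.0555 m and x of chip_7 in the frame of tray between -0.123 and 0.123 m and y of chip_7 in the frame of tray between -0.0555 and 0.0555 m and x of chip_8 in the frame of tray between -0.123 and 0.123 m and y of chip_8 in the frame of tray between -0.0555 and 0.0555 m and not ((horizontal distance between saddle_1 and pair_a below 0.003 m and z of saddle_1 in the frame of pair_a between -0.0025 and 0.0025 m and angle between the x axis of saddle_1 and the x axis of pair_a, either way round below 0.04 rad and angle between saddle_1's own z axis and vertical below 0.04 rad) or (horizontal distance between saddle_1 and pair_b below 0.003 m and z of saddle_1 in the frame of pair_b between -0.0025 and 0.0025 m and angle between the x axis of saddle_1 and the x axis of pair_b, either way round below 0.04 rad and angle between saddle_1's own z axis and vertical below 0.04 rad)) and not ((horizontal distance between saddle_2 and pair_a below 0.003 m and z of saddle_2 in the frame of pair_a between -0.0025 and 0.0025 m and angle between the x axis of saddle_2 and the x axis of pair_a, either way round below 0.04 rad and angle between saddle_2's own z axis and vertical below 0.04 rad) or (horizontal distance between saddle_2 and pair_b below 0.003 m and z of saddle_2 in the frame of pair_b between -0.0025 and 0.0025 m and angle between the x axis of saddle_2 and the x axis of pair_b, either way round below 0.04 rad and angle between saddle_2's own z axis and vertical below 0.04 rad))), for 0.2 s.
3. the scraper stands on its pad again (x of scraper in the frame of pad between -0.05 and 0.05 m and y of scraper in the frame of pad between -0.05 and 0.05 m and z of scraper in the frame of pad between -0.006 and 0.006 m and angle between scraper's own z axis and vertical below 0.1 rad and contact force between the fingers and scraper below 0.1 N), for 0.2 s.
4. both saddles sit flush on their studs (((horizontal distance between saddle_1 and pair_a below 0.003 m and z of saddle_1 in the frame of pair_a between -0.0025 and 0.0025 m and angle between the x axis of saddle_1 and the x axis of pair_a, either way round below 0.04 rad and angle between saddle_1's own z axis and vertical below 0.04 rad) or (horizontal distance between saddle_1 and pair_b below 0.003 m and z of saddle_1 in the frame of pair_b between -0.0025 and 0.0025 m and angle between the x axis of saddle_1 and the x axis of pair_b, either way round below 0.04 rad and angle between saddle_1's own z axis and vertical below 0.04 rad)) and ((horizontal distance between saddle_2 and pair_a below 0.003 m and z of saddle_2 in the frame of pair_a between -0.0025 and 0.0025 m and angle between the x axis of saddle_2 and the x axis of pair_a, either way round below 0.04 rad and angle between saddle_2's own z axis and vertical below 0.04 rad) or (horizontal distance between saddle_2 and pair_b below 0.003 m and z of saddle_2 in the frame of pair_b between -0.0025 and 0.0025 m and angle between the x axis of saddle_2 and the x axis of pair_b, either way round below 0.04 rad and angle between saddle_2's own z axis and vertical below 0.04 rad))), for 0.2 s.
5. the tube lies in both saddles (horizontal distance between tube and plate below 0.014 m and z of tube in the frame of plate between 0.061 and 0.071 m and angle between the x axis of tube and the y axis of plate, either way round below 0.06 rad and contact force between the fingers and tube below 0.1 N), for 0.2 s.
At the end, for the whole second after the job is handed in: Every chip in the tray; the scraper upright (0.1 rad) with its centre over the pad; each saddle centred on a stud pair (3 mm), foot flush (2.5 mm, 0.04 rad); the tube lying in both Vs, 61 to 71 mm above the plate, along its y (0.06 rad), middles within 14 mm; all at rest (all of step 4 and x of chip_1 in the frame of tray between -0.123 and 0.123 m and y of chip_1 in the frame of tray between -0.0555 and 0.0555 m and z of each of chip_1, chip_2, chip_3, chip_4, chip_5, chip_6, chip_7, chip_8 in the frame of tray below 0.04 m and x of chip_2 in the frame of tray between -0.123 and 0.123 m and y of chip_2 in the frame of tray between -0.0555 and 0.0555 m and x of chip_3 in the frame of tray between -0.123 and 0.123 m and y of chip_3 in the frame of tray between -0.0555 and 0.0555 m and x of chip_4 in the frame of tray between -0.123 and 0.123 m and y of chip_4 in the frame of tray between -0.0555 and 0.0555 m and x of chip_5 in the frame of tray between -0.123 and 0.123 m and y of chip_5 in the frame of tray between -0.0555 and 0.0555 m and x of chip_6 in the frame of tray between -0.123 and 0.123 m and y of chip_6 in the frame of tray between -0.0555 and 0.0555 m and x of chip_7 in the frame of tray between -0.123 and 0.123 m and y of chip_7 in the frame of tray between -0.0555 and 0.0555 m and x of chip_8 in the frame of tray between -0.123 and 0.123 m and y of chip_8 in the frame of tray between -0.0555 and 0.0555 m and x of scraper in the frame of pad between -0.05 and 0.05 m and y of scraper in the frame of pad between -0.05 and 0.05 m and z of scraper in the frame of pad between -0.006 and 0.006 m and angle between scraper's own z axis and vertical below 0.1 rad and horizontal distance between tube and plate below 0.014 m and z of tube in the frame of plate between 0.061 and 0.071 m and angle between the x axis of tube and the y axis of plate, either way round below 0.06 rad and linear speed of each of saddle_1, saddle_2, scraper, tube, chip_1, chip_2, chip_3, chip_4, chip_5, chip_6, chip_7, chip_8 below 0.02 m/s); the robot touches nothing.
It fails at once if a chip on the plate is taken with the fingers ((contact force between the fingers and chip_1 above 0.5 N and z of chip_1 in the frame of plate above -0.01 m and x of chip_1 in the frame of plate between -0.085 and 0.085 m and y of chip_1 in the frame of plate between -0.13 and 0.13 m) or (contact force between the fingers and chip_2 above 0.5 N and z of chip_2 in the frame of plate above -0.01 m and x of chip_2 in the frame of plate between -0.085 and 0.085 m and y of chip_2 in the frame of plate between -0.13 and 0.13 m) or (contact force between the fingers and chip_3 above 0.5 N and z of chip_3 in the frame of plate above -0.01 m and x of chip_3 in the frame of plate between -0.085 and 0.085 m and y of chip_3 in the frame of plate between -0.13 and 0.13 m) or (contact force between the fingers and chip_4 above 0.5 N and z of chip_4 in the frame of plate above -0.01 m and x of chip_4 in the frame of plate between -0.085 and 0.085 m and y of chip_4 in the frame of plate between -0.13 and 0.13 m) or (contact force between the fingers and chip_5 above 0.5 N and z of chip_5 in the frame of plate above -0.01 m and x of chip_5 in the frame of plate between -0.085 and 0.085 m and y of chip_5 in the frame of plate between -0.13 and 0.13 m) or (contact force between the fingers and chip_6 above 0.5 N and z of chip_6 in the frame of plate above -0.01 m and x of chip_6 in the frame of plate between -0.085 and 0.085 m and y of chip_6 in the frame of plate between -0.13 and 0.13 m) or (contact force between the fingers and chip_7 above 0.5 N and z of chip_7 in the frame of plate above -0.01 m and x of chip_7 in the frame of plate between -0.085 and 0.085 m and y of chip_7 in the frame of plate between -0.13 and 0.13 m) or (contact force between the fingers and chip_8 above 0.5 N and z of chip_8 in the frame of plate above -0.01 m and x of chip_8 in the frame of plate between -0.085 and 0.085 m and y of chip_8 in the frame of plate between -0.13 and 0.13 m)).
It fails at once if a bystander is moved by more than 3 cm (distance of any of adapter, clamp, connectors from where it was at the start of the episode above 0.03 m).
Of chip_1, chip_2, chip_3, chip_4, chip_5, chip_6, chip_7, chip_8 only 4 to 8 are there at a start; the rules pass over those that are not, and their reading is None.
At some moment in a run one of scraper, saddle_1, saddle_2 may be knocked a few centimetres aside while the robot is not near it.
Once in a run the grip may slacken for a moment while it holds something.
It also fails if it takes over 200 s, if anything falls off the work surface, if the arm or the gripper's body presses on something with over 40 N, if the wrist force passes 120 N, or if a joint passes its speed limit or range.

ROBOT

A 6-joint arm with a two-finger parallel gripper is mounted at the origin on the work surface. World frame = base frame: x ahead of the robot, y to its left, z up, the work surface at z = 0. Lengths are in mm, angles in rad, forces in N, time in s.
With the tool pointing down it reaches from about 425 to 950 mm from the base axis. Payload 14.7 kg.
Tool frame: the origin (TCP) lies on the mounting face of the last link; the fingertips stand 173 mm ahead of it and the grasp point (between the pads) lies 155 mm ahead of it (ctrl.nose_length is the distance from the TCP to the fingertips, in mm); z points along the fingers, y is the line along which they close (so a half turn about z gives the same grasp; the last joint's range is limited). The gripper opens to 85 mm and grips with 20 to 120 N. Pads are 22 mm wide; open, the fingers measure 114 mm over their backs; the gripper's body (76 mm by 85 mm) begins 54 mm behind the grasp point. The pads swing forward as they close: fully open they stand 13 mm farther back than shut.
Start: joints at [1.096, 0.48, 1.596, -0, 1.065, -0.047], TCP at [269.642, 591.428, 404.697] pointing down, gripper open.
Joint ranges: [-2.75, 2.75], [-0.82, 2.05], [0.23, 2.67], [-1.56, 4.7], [0.09, 2.69], [-2.92, 2.92]. Speed limits (rad/s): [1.89, 1.89, 2.39, 3.01, 3.01, 3.01].

INTERFACE

Orientations are given as a 3x3 rotation matrix whose columns are the frame's x, y, z axes.
In Python, from workcell import ctrl, optics gives the robot as it stands. Calls block until the motion is done:
- ctrl.reach(position, orientation): joint-space move of the TCP to a pose.
- ctrl.movel(position, rot=None, rate=150): straight line of the TCP; rot=None keeps the orientation; rate is the mean speed in mm/s.
- ctrl.move_j(angles): joint-space move.
- ctrl.command_gripper(opening, f_grip=None): finger opening in mm; f_grip is the grip in N (None keeps the last); returns when the fingers have stopped.
- ctrl.wait(seconds).
- ctrl.solve_ik(position, orientation): joint angles nearest the present ones, or None.
- ctrl.get_state(): the state.
- optics.camera(name): name is "scene" or "top"; returns (picture, depth): 480x640x3 uint8, blue, green, red; 480x640 float32, mm along the optical axis (not along the pixel's ray), 0 where there is no reading.
- optics.get_calibration(name): a dict with "vfov" (degrees; the focal length in pixels is half the picture's height over the tangent of half this angle, whatever the lens; pixels are square), "cx", "cy" (the principal point, pixels), "R" (3x3) and "t" (3): a world point X has camera coordinates R X + t. Camera axes: x right, y down, z forward; pixel columns grow to the right and rows downward; lengths in mm; the calibration is good to about 2 mm. A picture is of the moment at which its call begins. get_calibration takes no time and is no camera call.
A pose or a line that the arm cannot do raises ctrl.Unreachable and nothing moves.
- ctrl.job_done(): hands the job in; it is judged then, once.
The state is a dict: "t": time; "joint_pos": joint angles; "joint_velocities": joint speeds; "joint_efforts": joint torques, N m; "position": TCP position; "ee_rot": TCP orientation; "contact_force": force on the tool from outside, world axes, zero at the start; "wrist_torque": the same for the moment, N m; "width": finger opening in mm; "gripper_force": force on a finger pad.
Only numpy, scipy, OpenCV 4.12 (cv2) and the standard library are available. Lean on these libraries where they do the work, as an engineer would, in place of code of your own. Each camera call takes 0.05 s, during which the arm holds its last target. There are 200 camera calls.

## Working session

There is one attempt and no reset: what is moved stays moved. The work goes in short steps, each a Python script; the robot and the scene stay as the last script left them, time stands still between calls to the robot, and variables do not carry over. Pictures are saved under pics/ and viewed, at most 14 in all, crops included, and the job is handed in when it is done.

```bash
ls; mkdir -p pics; cat > h.py <<'E'
import numpy as np, cv2
from workcell import ctrl, optics
def cloud(name):
    im,d=optics.camera(name); c=optics.get_calibration(name)
    f=240/np.tan(np.radians(c["vfov"])/2)
    v,u=np.mgrid[0:480,0:640]
    P=np.stack([(u-c["cx"])/f*d,(v-c["cy"])/f*d,d],-1)
    R=np.array(c["R"]);t=np.array(c["t"])
    W=(P-t)@R
    W[d==0]=np.nan
    return im,W,c
E
python3 - <<'E'
from h import *
for n in("scene","top"):
    im,W,c=cloud(n); cv2.imwrite(f"pics/{n}0.png",im); np.save(f"{n}0.npy",W)
    print(n,c,np.nanmin(W.reshape(-1,3),0),np.nanmax(W.reshape(-1,3),0))
print(ctrl.get_state())
E
```

```text
pics
scene {'vfov': 51.72376141405884, 'cx': 320.3507409537508, 'cy': 250.14904786393663, 'R': array([[ 0.84895234,  0.52841039, -0.0078985 ],
       [ 0.44449266, -0.72205339, -0.53015581],
       [-0.28584298,  0.44656619, -0.84786345]]), 't': array([-539.32307847, -189.12482442, 1223.54627228])} [-1646.98434474  -594.7098983   -775.07434972] [1607.19356133 2510.35638381  415.05762743]
top {'vfov': 48.19867515208451, 'cx': 326.64006633606715, 'cy': 248.19051188052993, 'R': array([[-0.01520347, -0.99982799, -0.01062326],
       [-0.98172705,  0.0169421 , -0.18953884],
       [ 0.18968622,  0.00754749, -0.98181575]]), 't': array([  64.74373886,  594.76262151, 1161.7989979 ])} [   81.18086492 -1247.90174729  -773.56360874] [1741.35567408 1409.19396827  674.92992799]
{'t': 0.1, 'joint_pos': array([ 1.09640100e+00,  4.80763548e-01,  1.59684399e+00,  3.94581709e-05,
        1.06512533e+00, -4.66023431e-02]), 'joint_velocities': array([-7.05437183e-05, -6.42398949e-04, -1.01736822e-03, -4.62344376e-04,
        5.44696402e-04, -3.37346893e-04]), 'joint_efforts': array([-3.77334209e-04, -9.52272820e+01, -4.31032884e+01, -2.97416200e-04,
        5.40717403e-03,  2.44546152e-05]), 'position': array([269.54547202, 591.25612161, 404.1277389 ]), 'ee_rot': array([[-9.09875615e-01,  4.14880779e-01, -5.51555508e-04],
       [ 4.14881136e-01,  9.09875072e-01, -9.98524830e-04],
       [ 8.75778484e-05, -1.13736337e-03, -9.99999349e-01]]), 'contact_force': array([-0.1895035 , -0.14006043, -0.22606032]), 'wrist_torque': array([ 0.01126869,  0.02228772, -0.00326258]), 'gripper_force': 0.0, 'width': 85.25076756448787}
```

View pics/scene0.png

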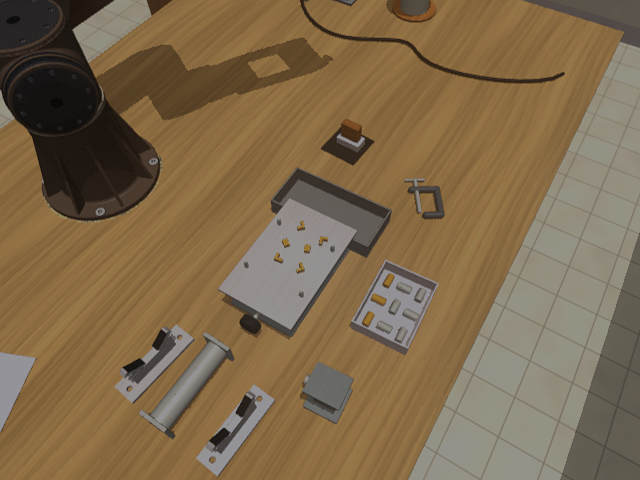

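View pics/top0.png

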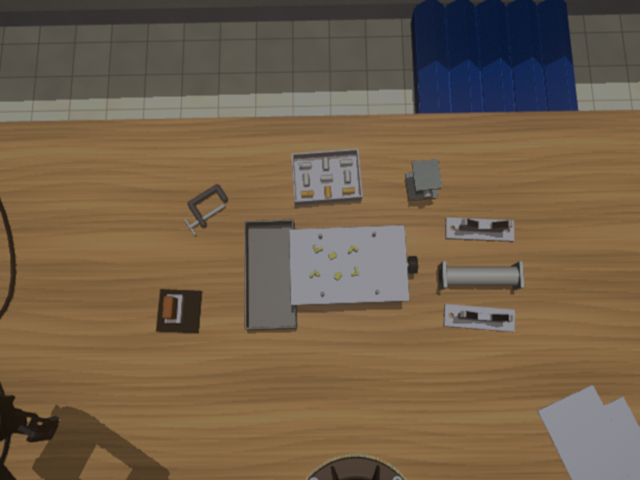

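Seen: tray (270,275), plate (350,265) with six chips about (314–355, 249–276), knob (412,265), scraper on pad (174,309), tube (482,276), saddles (480,230) and (480,318). Now measuring.

```bash
cat >> h.py <<'E'
def rect(W,m,zc=None):
    """largest blob of mask -> (centre xy, long-axis angle, long, short, n, median z)"""
    m=(m&np.isfinite(W[...,2])).astype(np.uint8)
    n,l,s,_=cv2.connectedComponentsWithStats(m)
    out=[]
    for k in range(1,n):
        if s[k,4]<12: continue
        p=W[l==k]; (cx,cy),(w,h),a=cv2.minAreaRect(p[:,:2].astype(np.float32))
        if w<h: w,h,a=h,w,a+90
        a=(a+90)%180-90
        out.append((round(cx,1),round(cy,1),round(np.radians(a),4),round(w,1),round(h,1),int(s[k,4]),round(float(np.median(p[:,2])),1)))
    return sorted(out,key=lambda r:-r[5])
def reg(W,x0,x1,y0,y1,z0,z1):
    return (W[...,0]>x0)&(W[...,0]<x1)&(W[...,1]>y0)&(W[...,1]<y1)&(W[...,2]>z0)&(W[...,2]<z1)
E
python3 - <<'E'
from h import *
for n in("top","scene"):
    W=np.load(n+"0.npy")
    B=(300,900,-480,480)
    print(n,"bench z",np.nanmedian(W[reg(W,350,850,-400,420,-15,15)][:,2]))
    for z0,z1 in((66,79),(80,100),(5,14),(40,62),(2,4.5)):
        print(z0,z1); [print("  ",r) for r in rect(W,reg(W,*B,z0,z1))[:9]]
    for p in ([(265,350),(309,174),(276,482),(318,480),(230,480),(275,270)] if n=="top" else []): print(p,W[p])
E
```

```text
top bench z 0.9663497385488624
66 79
   (554.9, 8.0, np.float64(-1.5504), 260.7, 171.1, 8038, 75.2)
   (467.4, 409.4, np.float64(-0.0176), 48.8, 22.8, 205, 69.4)
   (441.3, -246.1, np.float64(1.5611), 22.6, 13.5, 59, 70.9)
   (648.3, -261.0, np.float64(1.4703), 20.3, 14.8, 55, 70.6)
   (642.3, -352.6, np.float64(1.5225), 21.5, 14.1, 52, 70.2)
   (431.7, -337.5, np.float64(1.4022), 21.0, 14.1, 51, 71.4)
80 100
   (756.6, -174.9, np.float64(0.081), 71.4, 61.4, 798, 86.0)
   (528.4, 31.4, np.float64(-0.7457), 15.7, 13.9, 43, 84.2)
   (572.8, 43.2, np.float64(-1.2394), 15.5, 14.9, 42, 83.4)
   (531.2, 84.6, np.float64(-0.9294), 19.1, 16.1, 41, 85.0)
   (535.3, -7.6, np.float64(-0.6041), 20.4, 14.6, 39, 84.4)
   (593.0, 74.5, np.float64(-1.2018), 19.7, 15.9, 38, 85.4)
   (585.1, -2.7, np.float64(-0.6564), 17.7, 15.4, 38, 85.1)
   (620.0, -48.7, np.float64(-1.1461), 7.6, 7.6, 15, 90.6)
   (491.4, -54.0, np.float64(-0.7999), 9.5, 6.2, 13, 90.7)
5 14
   (557.8, 192.8, np.float64(0.0132), 213.1, 97.5, 1068, 6.5)
   (435.6, -292.9, np.float64(1.4809), 165.4, 53.5, 1005, 8.5)
   (645.4, -308.7,
[... 3510 characters left out ...]
loat64(0.0237), 40.7, 35.9, 244, 52.3)
   (474.3, 398.9, np.float64(0.2778), 51.8, 20.4, 135, 51.2)
   (719.9, -185.7, np.float64(-1.4989), 7.9, 5.8, 15, 60.0)
2 4.5
   (541.1, 210.3, np.float64(0.0437), 234.1, 64.9, 1015, 3.1)
   (779.4, 44.4, np.float64(0.6152), 92.1, 76.5, 267, 3.0)
   (640.1, 173.7, np.float64(-1.4625), 36.3, 34.8, 98, 2.9)
   (444.1, 379.2, np.float64(-1.0955), 79.3, 24.0, 66, 3.0)
   (749.3, 83.3, np.float64(0.2196), 50.8, 12.7, 53, 2.9)
   (762.8, 65.0, np.float64(-0.7888), 26.8, 17.0, 41, 2.8)
   (802.0, 100.0, np.float64(-1.3957), 30.0, 12.4, 34, 2.9)
   (733.6, 8.4, np.float64(1.4528), 33.4, 10.4, 31, 2.7)
   (475.5, 379.4, np.float64(-0.8856), 22.4, 22.3, 30, 3.1)
```

```bash
cat >> h.py <<'E'
def Rd(th):
    c,s=np.cos(th),np.sin(th)
    return np.array([[-s,c,0],[c,s,0],[0,0,-1.]])
def best(x,y,z,th):
    """closing-axis angle th or th+pi, whichever keeps the wrist joint nearest 0"""
    c=[]
    for k in(th,th+np.pi):
        q=ctrl.solve_ik([x,y,z],Rd(k))
        if q is not None: c.append((abs(q[5]),k))
    return min(c)[1]
def go(x,y,zg,th):      # joint move, zg = grasp-point height
    th=best(x,y,zg+155,th); ctrl.reach([x,y,zg+155],Rd(th)); return th
def lin(x,y,zg,rate=150,th=None):
    ctrl.movel([x,y,zg+155],None if th is None else Rd(th),rate)
def st():
    s=ctrl.get_state(); return f"t={s['t']:.1f} pos={np.round(s['position'],1)} F={np.round(s['contact_force'],1)} w={s['width']:.1f} gf={s['gripper_force']:.1f}"
def down(x,y,z0,z1,f=6,step=0.7,rate=25):
    """lower until the upward push has grown by f newton"""
    b=ctrl.get_state()['contact_force'][2]; z=z0
    while z>z1:
        z=max(z-step,z1); lin(x,y,z,rate)
        if ctrl.get_state()['contact_force'][2]-b>f: break
    return z
E
python3 - <<'E'
from h import *
for n in("top","scene"):
    W=np.load(n+"0.npy")
    m=reg(W,420,520,360,450,16,28); print(n,rect(W,m)[:3])
    m=reg(W,420,520,360,450,62,75); print(n,rect(W,m)[:3])
P=np.array([557.1,7.1]); a=0.0195
ax=np.array([np.cos(a),np.sin(a)]); ay=np.array([-ax[1],ax[0]])
for c in [(528.4,31.4),(572.8,43.2),(531.2,84.6),(535.3,-7.6),(593,74.5),(585.1,-2.7)]:
    d=np.array(c)+[2.5,-1.4]-P; print("chip in plate",round(d@ax,1),round(d@ay,1))
for p in [(470,407,201),(470,407,350),(440,-295,190),(648,-310,190),(557,7,260)]:
    print(p,[ (k,None if (q:=ctrl.solve_ik(list(p),Rd(k))) is None else np.round(q,2)) for k in(0,np.pi/2,-np.pi/2,np.pi)])
E
```

```text
top [(467.6, 408.6, np.float64(-0.0618), 63.5, 36.0, 179, 23.5)]
top [(467.6, 409.7, np.float64(-0.0263), 49.1, 23.6, 234, 68.8)]
scene [(473.2, 402.5, np.float64(0.1183), 65.9, 37.0, 162, 21.0)]
scene [(473.0, 406.4, np.float64(-0.0897), 49.9, 25.6, 144, 66.7)]
chip in plate -25.7 23.4
chip in plate 18.9 34.3
chip in plate -21.9 76.5
chip in plate -19.6 -15.7
chip in plate 39.7 65.2
chip in plate 30.3 -11.8
(470, 407, 201) [(0, array([ 0.66,  0.69,  1.81, -0.  ,  0.64,  0.66])), (1.5707963267948966, array([ 0.66,  0.69,  1.81, -0.  ,  0.64, -0.91])), (-1.5707963267948966, array([ 0.66,  0.69,  1.81, -0.  ,  0.64,  2.24])), (3.141592653589793, array([ 0.66,  0.69,  1.81, -0.  ,  0.64, -2.48]))]
(470, 407, 350) [(0, array([ 0.66,  0.5 ,  1.72, -0.  ,  0.93,  0.66])), (1.5707963267948966, array([ 0.66,  0.5 ,  1.72, -0.  ,  0.93, -0.91])), (-1.5707963267948966, array([ 0.66,  0.5 ,  1.72, -0.  ,  0.93,  2.24])), (3.141592653589793, array([ 0.66,  0.5 ,  1.72, -0.  ,  0.93, -2.48]))]
(440, -295, 190) [(0, array([-0.65,  0.63,  2.03, -0.  ,  0.48, -0.65])), (1.5707963267948966, array([-0.65,  0.63,  2.03, -0.  ,  0.48, -2.22])), (-1.5707963267948966, array([-0.65,  0.63,  2.03, -0.  ,  0.48,  0.92])), (3.141592653589793, array([-0.65,  0.63,  2.03, -0.  ,  0.48,  2.49]))]
(648, -310, 190) [(0, array([-0.49,  0.81,  1.56, -0.  ,  0.77, -0.49])), (1.5707963267948966, array([-0.49,  0.81,  1.56, -0.  ,  0.77, -2.06])), (-1.5707963267948966, array([-0.49,  0.81,  1.56, -0.  ,  0.77,  1.08])), (3.141592653589793, array([-0.49,  0.81,  1.56, -0.  ,  0.77,  2.65]))]
(557, 7, 260) [(0, array([-0.04,  0.54,  1.94, -0.  ,  0.66, -0.04])), (1.5707963267948966, array([-0.04,  0.54,  1.94, -0.  ,  0.66, -1.61])), (-1.5707963267948966, array([-0.04,  0.54,  1.94, -0.  ,  0.66,  1.53])), (3.141592653589793, None)]
```

```bash
python3 - <<'E'
from h import *
x,y=470.3,408; th=go(x,y,120,1.53); print(th,st())
ctrl.command_gripper(60)
lin(x,y,46,120); print(st())
ctrl.command_gripper(10,60); print(st())
lin(x,y,48,30); print(st())
lin(x,y,170,120); print(st())
for n in("top","scene"):
    im,W,c=cloud(n); cv2.imwrite(f"pics/{n}1.png",im); np.save(f"{n}1.npy",W)
# grip top/sole in hand at z about 144-150 (sole 3+124)
    for z0,z1 in((140,153),(120,132)): print(n,rect(W,reg(W,400,540,340,480,z0,z1))[:3])
print(st())
E
```

```text
1.53 t=1.2 pos=[470.1 408.7 275.4] F=[-0.1  0.8  1. ] w=85.6 gf=0.0
t=2.4 pos=[470.5 408.1 201.4] F=[-0.1 -0.6 -0.3] w=60.2 gf=0.0
t=2.8 pos=[470.5 408.2 201.8] F=[-0.1 -0.1  6.4] w=21.5 gf=58.6
t=3.1 pos=[470.3 408.  203.2] F=[ 0.2 -0.5 -1.9] w=21.6 gf=58.6
t=4.2 pos=[470.1 407.8 324.2] F=[ 0.4  0.1 -0.5] w=21.2 gf=58.6
top [(445.8, 401.6, np.float64(-0.0692), 22.6, 19.5, 73, 146.0), (495.9, 404.5, np.float64(0.9396), 33.0, 16.5, 58, 146.1)]
top []
scene [(472.8, 398.6, np.float64(0.2479), 69.8, 34.8, 170, 143.9)]
scene [(478.1, 392.9, np.float64(0.4753), 70.6, 30.1, 76, 127.8)]
t=4.3 pos=[470.1 407.9 324.1] F=[-0.2 -0.2 -1. ] w=21.6 gf=58.6
```

```bash
python3 -c "
import cv2,numpy as np
a=cv2.imread('pics/top1.png');b=cv2.imread('pics/scene1.png')
a=cv2.resize(a[180:420,60:380],(400,300));b=cv2.resize(b[30:270,200:520],(400,300))
cv2.imwrite('pics/c1.png',np.hstack([a,b]))"
```

```text
(no output)
```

View pics/c1.png

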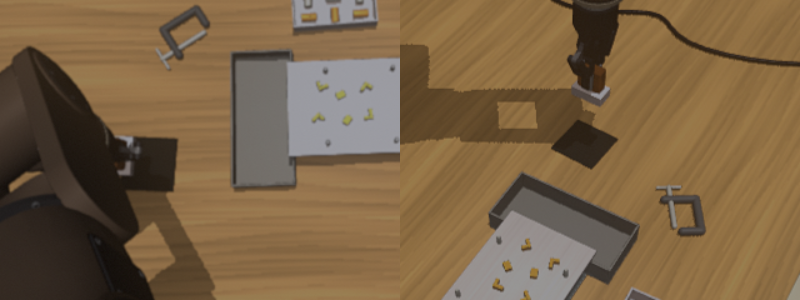

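```bash
cat >> h.py <<'E'
P=np.array([557.1,7.1]); A=0.0195
def pl(x,y):
    c,s=np.cos(A),np.sin(A); return P+[c*x-s*y,s*x+c*y]
E
python3 - <<'E'
from h import *
th=go(*pl(-24,-74),160,A+np.pi/2); print(th,st())
for x in(-24,24):
    lin(*pl(x,-74),126,120); z=down(*pl(x,-74),126,112,f=6); print("contact zg",z,st())
    ctrl.wait(.15)
    lin(*pl(x,20),z,100); print(st())
    lin(*pl(x,126),z,80); print(st())
    lin(*pl(x,126),160,150)
    if x<0: lin(*pl(24,-74),160,200)
print(st())
lin(*pl(0,-160),200,250)
im,W,c=cloud("top"); cv2.imwrite("pics/top2.png",im); np.save("top2.npy",W)
im2,W2,c=cloud("scene"); cv2.imwrite("pics/scene2.png",im2); np.save("scene2.npy",W2)
a=cv2.resize(im[180:360,200:440],(400,300));b=cv2.resize(im2[150:360,200:480],(400,300))
cv2.imwrite('pics/c2.png',np.hstack([a,b]))
E
```

```text
4.7318889803846895 t=6.3 pos=[534.7 -66.9 315. ] F=[ 1.1  0.6 -1.3] w=21.4 gf=58.7
contact zg 118.29999999999997 t=9.5 pos=[534.6 -67.4 273.7] F=[-2.6 -0.   7.5] w=21.7 gf=59.8
t=10.8 pos=[533.   27.2 273.7] F=[-0.1  3.   6.4] w=21.6 gf=59.7
t=12.2 pos=[530.8 133.  273.7] F=[0.8 0.4 5.6] w=21.4 gf=59.8
contact zg 118.29999999999997 t=17.0 pos=[582.6 -66.4 273.7] F=[-2.3 -0.1  5.8] w=21.2 gf=59.6
t=18.3 pos=[580.9  28.4 273.7] F=[-0.3  2.8  6.2] w=21.2 gf=59.7
t=19.7 pos=[578.8 134.1 273.7] F=[-0.1  0.7  6.5] w=21.4 gf=59.7
t=20.2 pos=[578.5 133.7 314.9] F=[ 0.2 -0.6 -1.7] w=21.2 gf=58.8
```

View pics/c2.png

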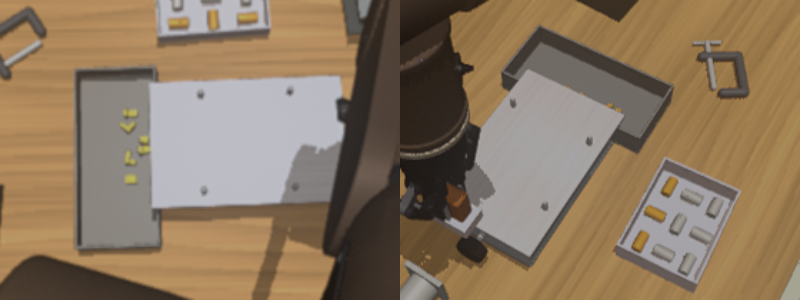

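Plate is empty; all six chips are in the tray (top crop near (128,113) to (130,180)). Returning the scraper to its pad.

```bash
python3 - <<'E'
from h import *
cs=[]
im,W=cv2.imread("pics/scene2.png"),np.load("scene2.npy")
for n in("top","scene"):
    im,W=cv2.imread(f"pics/{n}0.png"),np.load(n+"0.npy")
    m=reg(W,390,530,320,490,-4,8)&(im.max(-1)<60)
    r=rect(W,m)[0]; print(n,r); cs.append(r)
E
```

```text
top (463.6, 401.7, np.float64(1.5124), 97.5, 96.7, 1080, 3.6)
scene (467.5, 399.8, np.float64(1.5152), 100.6, 99.7, 607, 1.5)
```

```bash
python3 - <<'E'
from h import *
x,y=465.5,400.7
lin(*pl(0,-100),230,200)
go(x,y,120,1.53); lin(x,y,54,120); z=down(x,y,54,42,f=5); print("z",z,st())
ctrl.command_gripper(60); lin(x,y,150,150); print(st())
Ws=[]
for n in("top","scene"):
    im,W,c=cloud(n); cv2.imwrite(f"pics/{n}3.png",im); np.save(f"{n}3.npy",W)
    print(n)
    print(" scraper",rect(W,reg(W,400,540,340,470,62,75))[:1],rect(W,reg(W,400,540,340,470,17,28))[:1])
    for x0,x1,nm in((380,495,"A"),(590,715,"B")):
        foot=rect(W,reg(W,x0,x1,-410,-200,3.5 if n=="top" else 2.5,80))[:1]
        up=rect(W,reg(W,x0,x1,-410,-200,30,80))[:2]
        print(" ",nm,foot,up)
        # horn axis: fit line through web points
        p=W[reg(W,x0,x1,-410,-200,35,80)][:,:2]; 
        r=cv2.minAreaRect(p.astype(np.float32)); print("    web",np.round(r[0],1),np.round(r[1],1),r[2])
    print("  tube",rect(W,reg(W,480,585,-420,-180,25,70))[:1])
print(st())
E
```

```text
z 46.29999999999997 t=27.5 pos=[465.5 400.8 201.8] F=[-2.3 -0.8  7. ] w=21.4 gf=59.7
t=28.8 pos=[465.2 400.5 304.3] F=[ 0.3  0.2 -0.8] w=59.5 gf=0.0
top
 scraper [(446.2, 402.3, np.float64(1.3242), 20.4, 18.9, 80, 69.0)] [(455.7, 401.9, np.float64(-0.0628), 51.0, 35.6, 116, 22.9)]
  A [(435.9, -293.1, np.float64(1.5007), 165.7, 60.4, 1517, 9.4)] [(436.6, -292.6, np.float64(1.471), 115.5, 14.9, 393, 59.4)]
    web [ 436.6 -292.6] [115.5  14.9] 84.28349304199219
  B [(643.6, -274.9, np.float64(1.4932), 151.1, 57.6, 1265, 10.5)] [(643.3, -265.1, np.float64(1.5064), 111.3, 16.1, 425, 55.9)]
    web [ 643.3 -265.1] [111.3  16.1] 86.3102798461914
  tube [(530.1, -293.0, np.float64(1.5551), 181.8, 60.5, 1706, 49.2)]
scene
 scraper [(468.2, 398.4, np.float64(-0.0252), 48.4, 23.7, 141, 66.5)] [(467.1, 397.6, np.float64(0.0077), 65.0, 39.1, 154, 21.3)]
  A [(434.7, -294.6, np.float64(1.4604), 159.9, 66.6, 2368, 8.9)] [(441.4, -295.5, np.float64(1.4752), 114.6, 17.1, 825, 52.5)]
    web [ 441.3 -295.4] [114.6  17. ] 84.31246948242188
  B [(647.7, -273.7, np.float64(1.4859), 150.0, 53.8, 2249, 8.4)] [(648.3, -268.7, np.float64(1.5118), 114.2, 15.6, 760, 55.2)]
    web [ 648.3 -268.7] [114.2  15.6] 86.61791229248047
  tube [(535.4, -296.4, np.float64(1.5579), 181.0, 60.6, 2667, 47.7)]
t=28.9 pos=[465.2 400.4 303.9] F=[ 0.6 -0.9  0.2] w=60.1 gf=0.0
```

Saddle B has been knocked about +43 mm in y; the new pose is used. Picking saddle A and hovering it over pair_b.

```bash
cat >> h.py <<'E'
def pick(x,y,ang,zg=32,opening=40,f=80):
    th=go(x,y,150,ang-np.pi/2); ctrl.command_gripper(opening); lin(x,y,zg,120); print("at",st())
    ctrl.command_gripper(5,f); print("grip",st())
    lin(x,y,zg+3,30); lin(x,y,150,120); print("up",st()); return th
def look(tag):
    for n in("top","scene"):
        im,W,c=cloud(n); cv2.imwrite(f"pics/{n}{tag}.png",im); np.save(f"{n}{tag}.npy",W)
E
python3 - <<'E'
from h import *
lin(465.3,400.5,220,250)
pick(439,-294,1.473)
x,y=pl(0,60)
lin(439,-294,190,200)
print(go(x,y,160,A+np.pi/2),st())   # foot underside about 75+53
lin(x,y,148,100); ctrl.wait(.2)
look(4); print(st())
im=cv2.imread("pics/scene4.png"); cv2.imwrite("pics/c4.png",cv2.resize(im[150:350,180:440],None,fx=3,fy=3))
for n in("top","scene"):
    W=np.load(n+"4.npy")
    for z0,z1 in((110,116),(113,130),(150,186)): print(n,z0,rect(W,reg(W,420,700,10,130,z0,z1))[:3])
    print(" plate",rect(W,reg(W,420,700,-160,160,68,80))[:1],[r[:2] for r in rect(W,reg(W,420,700,-100,110,84,96))[:5]])
E
```

```text
at t=33.3 pos=[ 439.2 -294.2  187.5] F=[ 0.3 -1.  -1. ] w=39.8 gf=0.0
grip t=33.6 pos=[ 439.2 -294.2  187.8] F=[0.1 0.6 8.8] w=12.9 gf=78.9
up t=35.0 pos=[ 438.8 -293.8  304.4] F=[ 0.2 -0.4 -3. ] w=12.9 gf=78.0
1.5902963267948966 t=36.7 pos=[555.9  66.3 314.7] F=[ 0.2 -0.2 -2.7] w=12.6 gf=78.2
t=37.3 pos=[556.   67.  303.3] F=[-0.1 -0.4 -2.7] w=12.8 gf=78.2
top 110 []
top 113 []
top 150 []
 plate [(556.8, -90.6, np.float64(0.0568), 170.9, 67.1, 1824, 75.2)] []
scene 110 []
scene 113 [(557.7, 65.5, np.float64(0.0237), 160.9, 53.0, 1088, 121.9)]
scene 150 [(577.1, 63.5, np.float64(0.6713), 68.1, 51.9, 442, 172.6), (512.2, 63.9, np.float64(0.0094), 21.6, 14.4, 89, 177.5), (568.9, 99.4, np.float64(1.4867), 12.9, 3.0, 16, 180.6)]
 plate [(559.6, 5.2, np.float64(-1.5505), 261.3, 171.4, 7440, 73.5)] [(626.4, -53.9), (496.4, -56.4)]
```

View pics/c4.png

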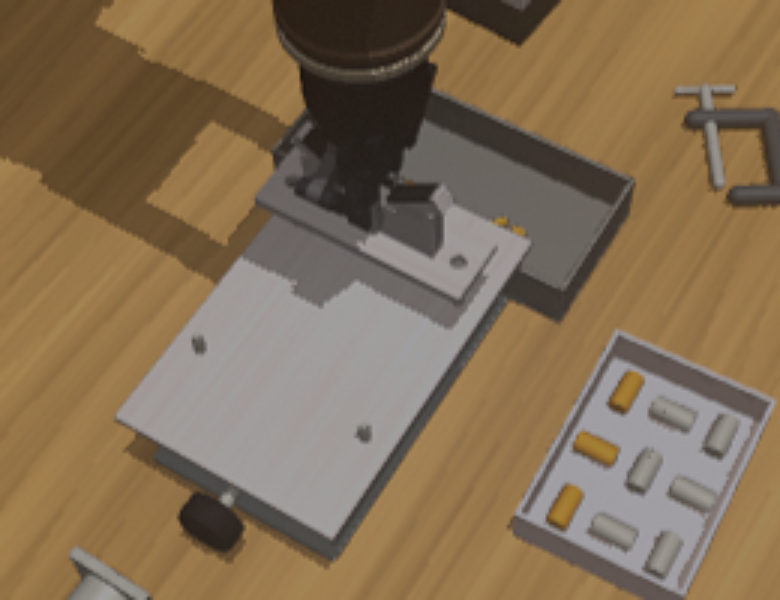

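Saddle level over pair_b, scene-camera foot centre within ~0.5 mm of the target. Lowering with force watch.

```bash
python3 - <<'E'
from h import *
x,y=pl(0,60)+[.4,.3]
lin(x,y,128,60)
z=down(x,y,128,106,f=8,step=1,rate=30); print(z,st())
E
```

```text
107 t=43.0 pos=[556.3  67.4 262.8] F=[-4.8 -0.6 14.1] w=12.8 gf=80.6
```

```bash
python3 - <<'E'
from h import *
x,y=pl(0,60)+[.4,.3]
ctrl.command_gripper(40); lin(x,y,190,150); print(st())
look(5); W=np.load("scene5.npy")
print("placed foot",rect(W,reg(W,420,700,10,130,79,88))[:2], "web",rect(W,reg(W,420,700,10,130,105,156))[:2])
rs=[]
for n in("top","scene"):
    W=np.load(n+"5.npy"); r=rect(W,reg(W,590,715,-410,-150,35,80))[0]; print(n,r); rs.append(r)
b=np.mean([r[:3] for r in rs],0); print(b)
if abs(rs[0][3]-rs[1][3])<6:
    pick(*b); lin(b[0],b[1],190,200)
    x,y=pl(0,-60); go(x,y,165,A+np.pi/2); lin(x,y,148,80); ctrl.wait(.2)
    look(6); W=np.load("scene6.npy"); print(st())
    print("foot",rect(W,reg(W,420,700,-120,0,113,130))[:2])
    im=cv2.imread("pics/scene6.png"); cv2.imwrite("pics/c6.png",cv2.resize(im[150:350,180:440],None,fx=3,fy=3))
E
```

```text
t=44.1 pos=[556.   67.4 344.4] F=[-0.2 -0.4  0.3] w=39.8 gf=0.0
placed foot [(557.9, 66.0, np.float64(0.0214), 160.9, 53.1, 975, 81.7)] web [(557.8, 66.5, np.float64(0.0286), 115.4, 18.2, 538, 122.5)]
top (643.3, -264.8, np.float64(1.5072), 111.3, 16.1, 404, 57.3)
scene (648.3, -268.3, np.float64(1.5124), 114.6, 16.0, 722, 56.0)
[ 645.8    -266.55      1.5098]
at t=46.9 pos=[ 646.2 -266.7  187.8] F=[-0.7  0.   0.5] w=40.2 gf=0.0
grip t=47.2 pos=[ 646.1 -266.7  188.1] F=[-0.1  1.1  7.2] w=12.7 gf=79.5
up t=48.6 pos=[ 645.5 -266.4  304.1] F=[-0.2  0.3 -4.3] w=12.9 gf=78.0
t=51.2 pos=[558.4 -52.9 303.3] F=[-0.2  1.  -4. ] w=13.0 gf=78.2
foot [(558.9, -54.1, np.float64(0.0229), 161.9, 52.1, 1048, 121.7)]
```

View pics/c6.png

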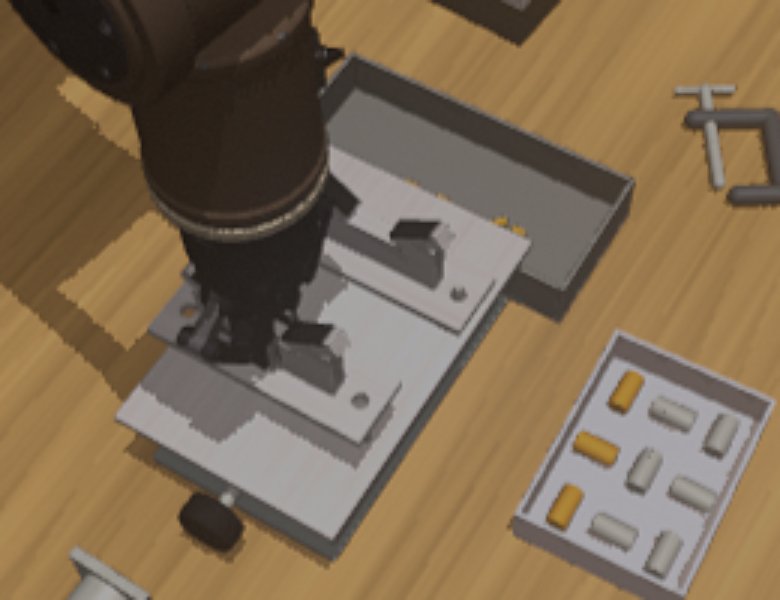

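```bash
python3 - <<'E'
from h import *
x,y=pl(0,-60)+[1.3,.2]
lin(x,y,128,60)
z=down(x,y,128,106,f=8,step=1,rate=30); print(z,st())
if z<109:
    ctrl.command_gripper(40); lin(x,y,190,150); lin(x,y,240,200)
    lin(530,-160,240,250); look(7)
    W=np.load("scene7.npy"); print("feet",[rect(W,reg(W,420,700,*r,79,88))[:1] for r in((10,130),(-110,0))])
    for n in("top","scene"):
        W=np.load(n+"7.npy"); print(n,"tube",rect(W,reg(W,480,585,-420,-180,25,70))[:1])
    im=cv2.imread("pics/scene7.png"); cv2.imwrite("pics/c7.png",cv2.resize(im[150:450,100:440],None,fx=2,fy=2))
E
```

```text
107 t=57.0 pos=[559.6 -52.7 263. ] F=[-5.2  1.2 18.4] w=12.9 gf=81.4
feet [[(558.4, 65.7, np.float64(0.0291), 160.8, 52.1, 960, 81.7)], [(560.4, -54.0, np.float64(0.0196), 161.5, 51.5, 1065, 81.8)]]
top tube [(528.8, -295.9, np.float64(1.559), 137.5, 41.6, 928, 48.3)]
scene tube [(535.5, -296.5, np.float64(1.5561), 180.7, 60.6, 2669, 47.6)]
```

View pics/c7.png

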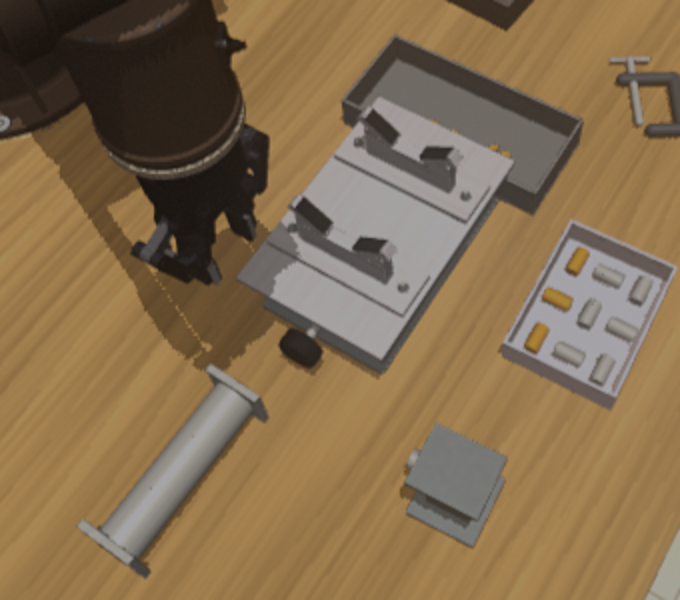

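Both saddles are flush on their studs. Now the tube.

```bash
python3 - <<'E'
from h import *
x,y=532.6,-294.8
go(x,y,120,1.556-np.pi/2); ctrl.command_gripper(70); lin(x,y,29,120); print(st())
ctrl.command_gripper(30,90); print(st())
lin(x,y,32,30); lin(x,y,240,150); print(st())
x,y=P; th=go(x,y,240,A); lin(x,y,185,120); ctrl.wait(.2); print(th,st())
look(8); W=np.load("scene8.npy")
# tube long edges and flanges in hand (axis z about 186)
print(rect(W,reg(W,480,640,-110,125,160,222))[:3])
for r in((-92,-77),(92,107)): print("flange",rect(W,reg(W,480,640,r[0]-10,r[1]+10,158,222))[:2])
im=cv2.imread("pics/scene8.png"); cv2.imwrite("pics/c8.png",cv2.resize(im[130:350,180:440],None,fx=2.7,fy=2.7))
E
```

```text
t=62.0 pos=[ 532.9 -295.   184.5] F=[ 1.5 -0.6 -1.3] w=70.1 gf=0.0
t=62.4 pos=[ 532.9 -295.   185.2] F=[-1.4  0.6 12.4] w=42.0 gf=89.5
t=64.2 pos=[ 532.4 -294.7  394.1] F=[ 0.1  0.5 -5.8] w=41.9 gf=91.6
0.0195 t=66.2 pos=[557.4   7.  340.8] F=[ 0.6 -0.5 -5.6] w=41.8 gf=91.7
[(566.1, -27.4, np.float64(-1.2816), 123.4, 102.0, 1844, 202.2), (566.2, 76.9, np.float64(0.0731), 45.4, 39.2, 455, 203.2)]
flange [(560.4, -76.5, np.float64(0.0009), 61.8, 18.9, 621, 197.7)]
flange [(565.2, 89.2, np.float64(0.0435), 45.5, 14.7, 293, 205.2)]
```

View pics/c8.png

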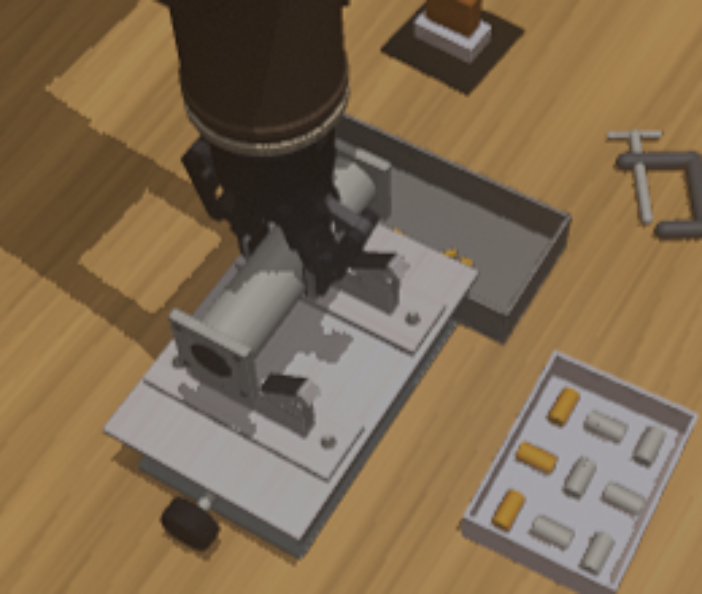

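Tube hangs level over both Vs, aligned within ~1 mm. Lowering.

```bash
python3 - <<'E'
from h import *
x,y=P+[.5,0]
lin(x,y,147,80)
z=down(x,y,147,137,f=8); print(z,st())
if z<143:
    ctrl.command_gripper(70); lin(x,y,200,100); lin(x,y,290,200); print(st())
    lin(450,-200,290,300); ctrl.wait(.3); look(9)
    W=np.load("scene9.npy"); print("tube",rect(W,reg(W,480,640,-110,125,125,180))[:2], "feet",[rect(W,reg(W,420,700,*r,79,88))[:1] for r in((10,130),(-110,0))])
    print("scraper",rect(W,reg(W,400,540,340,470,62,75))[:1],"sole",rect(W,reg(W,400,540,340,470,17,28))[:1])
    a=cv2.imread("pics/scene9.png")[90:360,200:480]; b=cv2.imread("pics/top9.png")[140:410,130:410]
    cv2.imwrite("pics/c9.png",cv2.resize(np.hstack([a,b]),None,fx=1.4,fy=1.4))
E
```

```text
140.7000000000001 t=69.2 pos=[557.8   7.1 296.3] F=[-2.2  0.1  6.4] w=42.3 gf=93.4
t=70.9 pos=[557.4   7.1 444.4] F=[-0.1 -0.1 -0.3] w=70.2 gf=0.0
tube [(559.3, 4.5, np.float64(-1.5575), 181.2, 114.5, 3059, 155.5)] feet [[(598.9, 67.1, np.float64(0.0113), 78.2, 51.7, 550, 81.7)], [(560.5, -54.4, np.float64(0.0256), 160.4, 52.2, 849, 81.7)]]
scraper [(467.6, 397.5, np.float64(-0.1005), 49.0, 24.6, 144, 66.6)] sole [(468.2, 397.5, np.float64(-0.0468), 64.8, 37.9, 163, 21.4)]
```

View pics/c9.png

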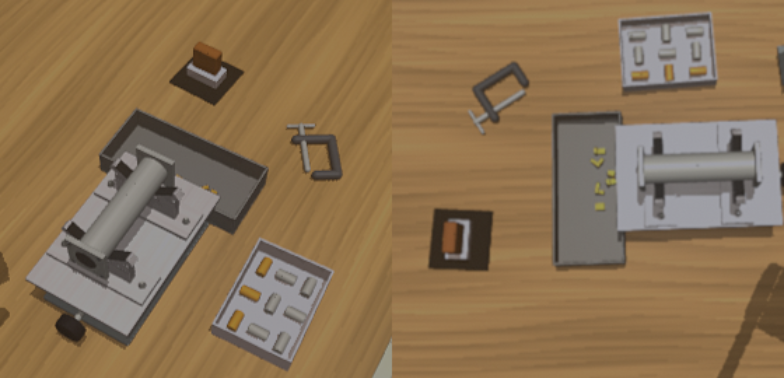

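The tube lies in both Vs, the saddles are flush, the scraper is on its pad and all six chips are in the tray.

```bash
python3 -c "
from h import *
print(st()); print(ctrl.job_done())"
```

```text
t=72.2 pos=[ 450.2 -199.5  445. ] F=[ 0.4 -0.2  0.3] w=69.9 gf=0.0
the job is handed in; nothing more can be done
None
```

The job is handed in at about 72 s, with no verdict returned: in the last pictures all six chips are in the tray, the scraper is on its pad, both saddles are flush on their studs, and the tube lies in the Vs within about 2 mm of the middle.

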